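Fold the counter scale away

ROBOT

A 7-joint arm with a two-finger parallel gripper is mounted at the origin on the work surface. World frame = base frame: x ahead of the robot, y to its left, z up, the work surface at z = 0. Lengths are in m, angles in rad, forces in N, time in s.
With the tool pointing down it reaches from about 0.4 to 0.9 m from the base axis. Payload 5.5 kg.
Tool frame: the origin (TCP) lies midway between the tips of the shut fingers; the grasp point (between the pads) lies r.tcp_to_grasp behind it (r.tcp_to_grasp is the distance from the TCP to the grasp point, in m); z points along the fingers, y is the line along which they close (so a half turn about z gives the same grasp; the last joint's range is limited). The gripper opens to 92 mm and grips with 3 to 60 N. Pads are 19 mm wide; open, the fingers measure 130 mm over their backs; the gripper's body (75 mm by 190 mm) begins 47 mm behind the grasp point.
Start: joints at [1.534, 0.501, -0.427, 1.55, 0.221, 1.138, -0.21], TCP at [0.192, -0.621, 0.227] pointing down, gripper open.
Joint ranges: [-2.88, 2.88], [-0.31, 2.03], [-1.54, 1.56], [0.2, 2.42], [-1.41, 4.55], [0.19, 2.02], [-2.57, 2.57]. Speed limits (rad/s): [2.57, 2.57, 3.14, 3.14, 3.14, 3.14, 3.14].

INTERFACE

Orientations are given as a unit quaternion [x, y, z, w].
In Python, from workcell import telemetry, cams, workorder, r gives the robot as it stands. The module is installed in compiled form; this text tells all that it offers.
- The arm moves only by the tool step_arm, never from a script. Its argument "moves" is a list of rows, each a list of 3 entries, a list of its own where there are three numbers: the shift along the tool's x, y, z in m, then the turn, a rotation vector about the tool's x, y, z in degrees, then the finger opening in m, from 0 to 0.0918. A call has 1 to 10 rows; each row is the pose to reach, as a shift and turn from the pose commanded when the call began, along the tool's axes at that moment; what a row does not reach only later rows make up. A row lasts 1/10 s, in which the tool goes at most 50 mm and 8.59 degrees, less where a joint would pass 70% of its speed; a pose out of reach is approached as far as the arm can. A call with a gripper value outside its range is refused whole. The fingers move at their own pace and stop on an object; "squeeze" is the grip in N (left out, the last holds). Time passes only in rows, so rows that repeat a pose let the fingers close. It gives the time, the measured TCP pose, the force, the opening and the grip force at its end, in the units of the state.
- telemetry.get_state(): the state, without advancing time (a new reading comes with each control period).
- cams.capture(name): name is "scene" or "top"; returns (picture, depth): 480x640x3 uint8, red, green, blue; 480x640 float32, m along the optical axis (not along the pixel's ray), 0 where there is no reading.
- cams.camera_model(name): a dict with "fx", "fy", "cx", "cy" (pixels), "rvec" (rotation vector, rad) and "tvec" (3), from world to camera coordinates, as OpenCV has them. Camera axes: x right, y down, z forward; pixel columns grow to the right and rows downward; lengths in m; the calibration is good to about 2 mm. A picture is of the moment at which its call begins. camera_model takes no time and is no camera call.
- workorder.job_done(): hands the job in; it is judged then, once.
The state is a dict: "time": time; "joint_positions": joint angles; "dq": joint speeds; "joint_torque": joint torques, N m; "eef_pos": TCP position; "tcp_rot": TCP orientation; "contact_force": force on the tool from outside, world axes, zero at the start; "moment": the same for the moment, N m; "opening": opening from 0.0 (shut) to 1.0 (fully open); "grasp_force": force on a finger pad.
Only numpy, scipy, OpenCV 4.12 (cv2) and the standard library are available. Lean on these libraries where they do the work, as an engineer would, in place of code of your own. Each camera call takes 0.05 s, during which the arm holds its last target. There are 200 camera calls.

TASK

Fold the counter scale away for the night. First, while its column is still locked upright, swing the display head down until it lies flush between the arms of the column's yoke; then press the red paddle all the way down to flip the locking pawl clear, and ease the column down over the platter until it lies flat, without letting it slam. Leave the two bottles and the jar standing where they are.

Things in the scene. Friction and masses are not known exactly. Their poses are not given: they have to be found in the camera images.
- scale: Bench scale, fixed on the counter. Origin on the counter below the column's pivot; X level from the pivot out over the platter (the way the column folds), Y along the pivot axis, Z up. Steel platter 240 x 300 mm, top at Z 58, from X 35 to 275, Y -150 to 150 mm. Behind it a grey tongue (X -70 to 40, Y -45 to 45, top Z 38) carries the column's clevis (dark cheeks to Z 96) and the red pawl.
- column_pivot (a point): Point on the column's pivot axis (parallel to the scale's Y), 80 mm above the counter, above the scale's origin; axes as the scale's.
- column (a joint): Aluminium column: 0 upright (rear stop), 1.571 flat over the platter (stop; centre plane 80 mm above the counter). Friction hinge, about 0.9 N m: stays where left. Pawl engaged: only about 0.05 rad of play. Stem, cross-piece 61 to 79 mm from the pivot, two arms (6 mm thick, 26 mm deep, 144 mm overall) up to 186 mm from it: the yoke of the head. 164 mm wide over the head's knobs.
- stop_bar (a point): Middle of the round steel bar (14 mm thick, 144 mm long along Y) across the yoke's rear: 140 mm up the column from the pivot, 22 mm behind its centre plane, 220 mm above the counter when upright. Stops the folded head from behind; a good place to push the column from the rear. Axes turn with the column: Z up it, X to its front.
- head_hinge (a point): Point on the head's hinge axis (parallel to Y) between the yoke's arms, 170 mm up the column from the pivot (250 mm above the counter when upright); axes turn with the column.
- head (a joint): Display head: 0 flush between the yoke's arms (hanging from its hinge, against its stop, screen to the platter side); 1.571 square out over the platter, screen up; more tips it up (limit 2.5). Friction hinge, 0.2 N m: stays where left. White box 122 mm wide, 24 thick, from 11 mm beyond the hinge to 85 mm on the other side. If it sticks out it strikes the platter and the column cannot lie flat.
- head_edge (a point): Middle of the head's free edge on the screen side: 85 mm from the hinge axis, 11 mm to the screen side of the head's hinge plane (the box's rear is 13 mm behind that plane). Axes turn with the head, at angle 0 they are the column's: X out of the screen, Z from the free edge to the hinge.
- pawl (a joint): Red locking pawl: 0 engaged (nose hooked over the column's lug, column locked upright); pressing the paddle down raises the value, nose clear of the lug above 0.3, stop at 0.5. Pivot axis along Y at X -40, Z 45 mm of the scale. No spring: friction (0.22 N m, some 4 N at the paddle) leaves it where it is put.
- paddle (a point): Middle of the top of the pawl's red thumb paddle, 28 mm (along X) by 44 mm, behind the column at X -107 mm of the scale, 68 mm above the counter when engaged; it goes down some 33 mm to its stop when pressed from above. Axes turn with the pawl.
- bottle_a: Clear bottle with blue cap, diameter 64 mm, 190 mm tall, standing; origin at the centre of its underside. Bystander.
- bottle_b: Clear bottle with orange cap, diameter 60 mm, 170 mm tall, standing; origin at the centre of its underside. Bystander.
- jar: Amber jar with red lid, diameter 76 mm, 85 mm tall, standing; origin at the centre of its underside. Bystander.

How it is judged:
On the way, in this order (a step that is already met when the one before it is completed fails the run):
1. the display head is folded flush into the yoke while the column is still upright and locked by the pawl (value of joint head below 0.12 rad and value of joint column below 0.08 rad and value of joint pawl below 0.2 rad), for 0.2 s.
2. the pawl is flipped clear, column still upright and head still folded (value of joint pawl above 0.3 rad and value of joint head below 0.12 rad and value of joint column below 0.15 rad), for 0.1 s.
At the end, for the whole second after the job is handed in: The column lies at rest flat over the platter (within 0.09 rad, about 5 degrees, of its stop) with the display head flush in the yoke (within 0.12 rad, about 7 degrees); bottles and jar upright, within 30 mm of where they stood (value of joint column above 1.48 rad and value of joint head below 0.12 rad and velocity of joint column between -0.05 and 0.05 rad/s and angle between each of bottle_a, bottle_b, jar's own z axis and vertical below 0.2 rad and distance of each of bottle_a, bottle_b, jar from where it was at the start of the episode below 0.03 m); the robot touches nothing.
It fails at once if the column slams (swings down faster than 2.5 rad/s) (velocity of joint column above 2.5 rad/s).
It fails at once if a bottle or the jar is shifted by more than 30 mm or tipped over (distance of any of bottle_a, bottle_b, jar from where it was at the start of the episode above 0.03 m or angle between any of bottle_a, bottle_b, jar's own z axis and vertical above 0.35 rad).
It also fails if it takes over 51 s, if anything falls off the work surface, if the arm or the gripper's body presses on something with over 40 N, if the wrist force passes 120 N, or if a joint passes its speed limit or range.

## Working session

There is one attempt and no reset: what is moved stays moved. The work goes in short steps, Python scripts to look and compute and a tool call to move; the robot and the scene stay as the last step left them, time stands still between calls to the robot, and variables do not carry over. Pictures are saved under pics/ and viewed, at most 10 in all, crops included, and the job is handed in when it is done.

Besides the shell and the picture viewer there is one more tool, called after "Emit:" as name(argument=value, ...) on one line, values as JSON. step_arm: Moves the arm, as the interface text tells. Its arguments: {"type":"object","properties":{"moves":{"type":"array","items":{"type":"array"}},"squeeze":{"type":"number"}},"required":["moves"]}

```bash
mkdir -p pics
cat > h.py <<'E'
import numpy as np, cv2
from scipy.spatial.transform import Rotation as R
from workcell import telemetry, cams, workorder, r
def cloud(name):
    p,d=cams.capture(name); m=cams.camera_model(name)
    v,u=np.mgrid[0:480,0:640]
    c=np.stack([(u-m['cx'])/m['fx']*d,(v-m['cy'])/m['fy']*d,d],-1)
    Rm=cv2.Rodrigues(np.array(m['rvec'],float))[0]
    w=(c-np.array(m['tvec']).reshape(3))@Rm
    w[d==0]=np.nan
    return p,w
def save(p,n): cv2.imwrite(n,p[:,:,::-1])
E
python3 - <<'E'
from h import *
for n in ('scene','top'):
    p,w=cloud(n); save(p,f'pics/{n}0.png'); np.save(f'{n}0.npy',w)
s=telemetry.get_state(); print(s, r.tcp_to_grasp)
E
```

```text
{'time': 0.1, 'joint_positions': array([ 1.5342182 ,  0.5017203 , -0.42681463,  1.55129987,  0.22079806,
        1.13831858, -0.21031561]), 'dq': array([ 0.00039217, -0.00314199, -0.00193165, -0.00215347, -0.00058724,
       -0.00159264, -0.00012025]), 'joint_torque': array([-1.03442647e-02, -5.67873394e+01, -5.83799824e+00, -2.79913831e+01,
       -6.89441082e-02,  2.41591193e-02,  1.18875388e-05]), 'eef_pos': array([ 0.19173489, -0.62043938,  0.22582286]), 'tcp_rot': array([ 9.88785123e-01,  1.49342772e-01, -9.74491826e-05, -8.41625110e-04]), 'contact_force': array([-0.49556413, -0.35583217, -0.23369529]), 'moment': array([-0.03191149, -0.00465353,  0.03682283]), 'grasp_force': 0.0, 'opening': 1.0005974718777633} 0.0188
```

View pics/scene0.png

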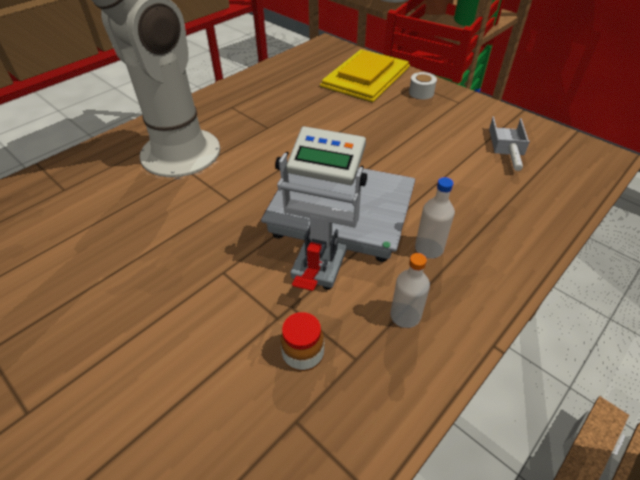

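View pics/top0.png

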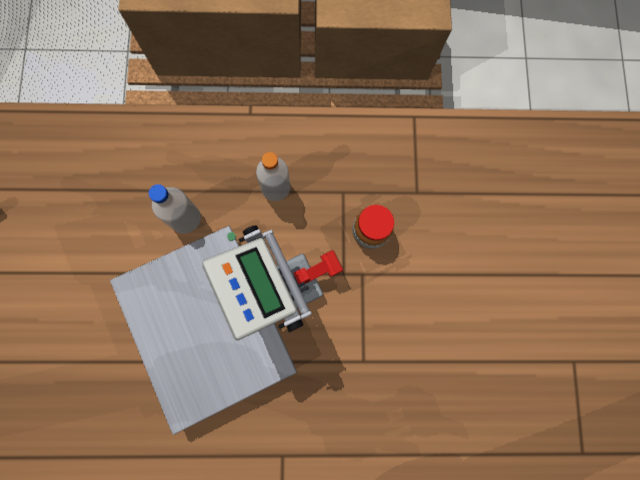

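The scene view shows the head sticking out over the platter, with the red paddle on the near side at about (307,280). In the top view the platter corners are at about (113,282), (228,230), (295,373) and (175,432), the paddle is at (332,263), the jar at (376,224), and the caps at (159,194) and (270,160). Next I work out the poses.

Run:
```python
from h import *
w=np.load('top0.npy')
p=cv2.imread('pics/top0.png')[:,:,::-1].astype(int)
m=(abs(w[...,2]-.058)<.006)
m[:, :]&=(np.abs(p.max(-1)-p.min(-1))<40)
n,l,st,c=cv2.connectedComponentsWithStats(m.astype(np.uint8)); k=1+np.argmax(st[1:,4])
pts=w[l==k][:,:2].astype(np.float32)
print('z',np.median(w[l==k][:,2]))
box=cv2.minAreaRect(pts); print(box, cv2.boxPoints(box))
red=(p[...,0]>140)&(p[...,1]<60)&(p[...,2]<60)
n,l,st,c=cv2.connectedComponentsWithStats(red.astype(np.uint8))
for i in range(1,n):
    if st[i,4]>30: print('red',c[i],st[i],np.nanmedian(w[l==i],0))
for u,v in [(159,194),(270,160),(376,220),(332,263),(338,262),(326,264),(209,266),(262,240),(238,337),(292,311),(252,232),(293,324),(270,236),(306,318),(275,280)]: print(u,v,w[v,u])
for n in ('scene','top'):
  m=cams.camera_model(n);Rm=cv2.Rodrigues(np.array(m['rvec'],float))[0];print(n,-Rm.T@np.array(m['tvec']).reshape(3),m['fx'])
```

```text
z 0.05785223086778482
((0.49256962537765503, 0.1115041971206665), (0.3001609742641449, 0.24193507432937622), 25.817174911499023) [[ 0.30478746  0.15503755]
 [ 0.41015044 -0.06274956]
 [ 0.6803518   0.06797084]
 [ 0.57498884  0.28575796]]
red [375.95405983 221.76388889] [359 205  35  34 936] [ 0.68043022 -0.20664761  0.08506057]
red [320.96636086 267.51987768] [296 251  46  31 654] [ 0.59540254 -0.10920097  0.06743261]
159 194 [0.7007142  0.16263151 0.19070236]
270 160 [ 0.76755404 -0.01509181  0.17235733]
376 220 [ 0.68470658 -0.20734325  0.08151225]
332 263 [ 0.60538522 -0.12571161  0.0683264 ]
338 262 [ 0.60694329 -0.1366835   0.07100612]
326 264 [ 0.6037405 -0.1146679  0.0662373]
209 266 [0.57159163 0.05854777 0.28102651]
262 240 [ 0.61346786 -0.01270231  0.25773018]
238 337 [0.47396088 0.01440425 0.28281642]
292 311 [ 0.5101016  -0.05822146  0.25996997]
252 232 [0.62420621 0.00164971 0.26365516]
293 324 [ 0.49178376 -0.05993873  0.26241263]
270 236 [ 0.62522466 -0.02207894  0.22783402]
306 318 [ 5.06532442e-01 -7.82685302e-02 -3.05202903e-04]
275 280 [ 0.55424841 -0.03317311  0.26121419]
scene [ 0.99296894 -0.48202164  0.74521622] 451.93042117829043
top [ 0.4830008  -0.07844927  0.97683954] 494.3370490923482
```

```bash
cat >> h.py <<'E'
A=np.deg2rad(115.8)
XS=np.array([np.cos(A),np.sin(A),0]); ZS=np.array([0,0,1.]); YS=np.cross(ZS,XS)
O=np.array([0.5601,-0.0280,0])
def orient(t):           # tilt t deg: fingers lean towards -X of scale for t>0
    t=np.deg2rad(t); x=np.cos(t)*XS-np.sin(t)*ZS; y=-YS
    return np.stack([x,y,np.cross(x,y)],1)
def plan(targets):       # rows (X,Y,Z in mm of scale, tilt deg)
    s=telemetry.get_state(); R0=R.from_quat(s['tcp_rot']); p0=s['eef_pos']
    print('t',round(s['time'],2),'now(scale mm)',np.round(1e3*np.array([XS,YS,ZS])@(p0-O),1),'q',np.round(s['joint_positions'],2),'F',np.round(s['contact_force'],1))
    for X,Y,Z,t in targets:
        p=O+(X*XS+Y*YS+Z*ZS)/1e3
        d=R0.inv().apply(p-p0); rv=(R0.inv()*R.from_matrix(orient(t))).as_rotvec(degrees=True)
        print((X,Y,Z,t),np.round(d,3).tolist(),np.round(rv,1).tolist())
E
python3 - <<'E'
from h import *
plan([(-300,200,420,0),(110,0,400,0),(110,0,380,45)])
E
```

```text
t 0.1 now(scale mm) [-373.1  589.5  225.8] q [ 1.53  0.5  -0.43  1.55  0.22  1.14 -0.21] F [-0.5 -0.4 -0.2]
(-300, 200, 420, 0) [0.374, -0.131, -0.194] [-0.1, -0.1, -98.6]
(110, 0, 400, 0) [0.51, -0.566, -0.173] [-0.1, -0.1, -98.6]
(110, 0, 380, 45) [0.51, -0.566, -0.153] [-38.6, -33.2, -92.9]
```

Emit:
step_arm(moves=[[[0,0,-0.05],[0,0,0],0],[[0.0,0,-0.1],[0,0,-8],0],[[0.02,0,-0.15],[0,0,-16],0],[[0.06,-0.02,-0.18],[0,0,-24],0],[[0.1,-0.04,-0.194],[0,0,-32],0],[[0.14,-0.05,-0.194],[0,0,-40],0],[[0.18,-0.06,-0.194],[0,0,-48],0],[[0.22,-0.08,-0.194],[0,0,-56],0],[[0.26,-0.1,-0.194],[0,0,-64],0],[[0.3,-0.11,-0.194],[0,0,-72],0]], squeeze=10)

```text
time: 1.1
eef_pos: [0.4472, -0.4249, 0.4209]
tcp_rot: [0.71, 0.704, -0.0, -0.0]
contact_force: [1.2, -1.1, -0.2]
opening: 0.178
grasp_force: 0.0
```

Run:
```python
from h import *
plan([(-150,100,420,0),(0,0,420,20),(100,0,400,45),(100,0,360,45)])
```

```text
t 1.1 now(scale mm) [-308.2  274.4  420.9] q [ 1.27  0.39 -0.79  1.35  0.27  1.51  0.5 ] F [ 1.2 -1.1 -0.2]
(-150, 100, 420, 0) [0.219, 0.087, 0.001] [-0.0, -0.0, -26.2]
(0, 0, 420, 20) [0.398, 0.11, 0.001] [-4.6, -19.7, -26.0]
(100, 0, 400, 45) [0.487, 0.066, 0.021] [-10.3, -44.2, -24.8]
(100, 0, 360, 45) [0.487, 0.066, 0.061] [-10.3, -44.2, -24.8]
```

Emit:
step_arm(moves=[[[0.05,0.02,0],[0,0,-6],0],[[0.1,0.04,0],[0,0,-12],0],[[0.15,0.06,0],[0,0,-18],0],[[0.2,0.08,0],[0,0,-26],0],[[0.25,0.09,0],[-1.2,-5,-26],0],[[0.3,0.1,0],[-2.3,-10,-26],0],[[0.35,0.11,0],[-3.5,-15,-26],0],[[0.4,0.11,0],[-5,-22,-26],0],[[0.44,0.09,0],[-7,-30,-25.5],0],[[0.487,0.066,0.02],[-9,-38,-25],0]])

```text
time: 2.1
eef_pos: [0.5279, 0.0432, 0.4095]
tcp_rot: [0.506, 0.798, -0.171, 0.278]
contact_force: [-0.6, 0.7, -1.9]
opening: 0.009
grasp_force: 0.0
```

Run:
```python
from h import *
T=[(75,0,330,45)]
def tip(th,rho=62,pen=0):
    n=np.array([np.cos(th),np.sin(th)]); a=np.array([np.sin(th),-np.cos(th)])
    off=11+9.5*abs(n@np.array([.707,-.707]))-pen
    q=rho*a+off*n; return (round(q[0],1),0,round(250+q[1],1),45)
plan([(100,0,400,45),(70,0,330,45)]+[tip(t) for t in (2.1,1.85,1.6,1.35,1.1,.85,.6,.4,.2,.0)]+[tip(0,62,5)])
```

```text
t 2.1 now(scale mm) [ 78.1  -2.  409.5] q [ 0.37  0.21 -1.07  1.78  0.83  1.51 -0.43] F [-0.6  0.7 -1.9]
(100, 0, 400, 45) [0.023, -0.002, -0.006] [0.1, -6.9, -0.6]
(70, 0, 330, 45) [0.043, -0.003, 0.068] [0.1, -6.9, -0.6]
(np.float64(43.3), 0, np.float64(298.7), 45) [0.041, -0.003, 0.109] [0.1, -6.9, -0.6]
(np.float64(54.3), 0, np.float64(285.6), 45) [0.058, -0.003, 0.112] [0.1, -6.9, -0.6]
(np.float64(61.5), 0, np.float64(269.7), 45) [0.073, -0.003, 0.12] [0.1, -6.9, -0.6]
(np.float64(64.0), 0, np.float64(252.1), 45) [0.086, -0.003, 0.133] [0.1, -6.9, -0.6]
(np.float64(61.6), 0, np.float64(234.3), 45) [0.095, -0.003, 0.148] [0.1, -6.9, -0.6]
(np.float64(54.2), 0, np.float64(217.8), 45) [0.099, -0.003, 0.166] [0.1, -6.9, -0.6]
(np.float64(45.5), 0, np.float64(206.0), 45) [0.1, -0.003, 0.18] [0.1, -6.9, -0.6]
(np.float64(37.6), 0, np.float64(198.6), 45) [0.098, -0.003, 0.191] [0.1, -6.9, -0.6]
(np.float64(28.2), 0, np.float64(192.5), 45) [0.095, -0.003, 0.202] [0.1, -6.9, -0.6]
(np.float64(17.7), 0, np.float64(188.0), 45) [0.089, -0.003, 0.212] [0.1, -6.9, -0.6]
(np.float64(12.7), 0, np.float64(188.0), 45) [0.085, -0.003, 0.215] [0.1, -6.9, -0.6]
```

Emit:
step_arm(moves=[[[0.023,-0.002,0.0],[0,-4,-0.6],0],[[0.04,-0.003,0.03],[0,-7,-0.6],0],[[0.053,-0.003,0.06],[0,-7,-0.6],0],[[0.053,-0.003,0.073],[0,-7,-0.6],0],[[0.053,-0.003,0.073],[0,-7,-0.6],0]])

```text
time: 2.6
eef_pos: [0.5258, 0.0335, 0.3153]
tcp_rot: [0.492, 0.783, -0.207, 0.319]
contact_force: [-0.1, 0.6, 0.2]
opening: 0.001
grasp_force: 0.0
```

```bash
cat >> h.py <<'E'
def tip(th,rho=62,pen=0):
    n=np.array([np.cos(th),np.sin(th)]); a=np.array([np.sin(th),-np.cos(th)])
    off=11+9.5*abs(n@np.array([.707,-.707]))-pen
    q=rho*a+off*n; return (float(round(q[0],1)),0,float(round(250+q[1],1)),45)
E
python3 - <<'E'
from h import *
plan([tip(t) for t in (1.85,1.6,1.35,1.1,.85,.6,.4,.2,.0)]+[tip(0,62,5)])
p,w=cloud('scene'); save(cv2.resize(p[80:320,180:480],None,fx=2,fy=2),'pics/s1.png')
E
```

```text
t 2.6 now(scale mm) [ 70.3   4.1 315.3] q [ 0.22  0.37 -1.01  1.94  1.02  1.5  -0.71] F [-0.1  0.6  0.2]
(54.3, 0, 285.6, 45) [0.009, 0.004, 0.032] [-0.7, -0.3, 0.2]
(61.5, 0, 269.7, 45) [0.026, 0.005, 0.039] [-0.7, -0.3, 0.2]
(64.0, 0, 252.1, 45) [0.04, 0.005, 0.049] [-0.7, -0.3, 0.2]
(61.6, 0, 234.3, 45) [0.051, 0.005, 0.064] [-0.7, -0.3, 0.2]
(54.2, 0, 217.8, 45) [0.057, 0.005, 0.081] [-0.7, -0.3, 0.2]
(45.5, 0, 206.0, 45) [0.059, 0.005, 0.095] [-0.7, -0.3, 0.2]
(37.6, 0, 198.6, 45) [0.059, 0.006, 0.106] [-0.7, -0.3, 0.2]
(28.2, 0, 192.5, 45) [0.056, 0.006, 0.117] [-0.7, -0.3, 0.2]
(17.7, 0, 188.0, 45) [0.052, 0.006, 0.127] [-0.7, -0.3, 0.2]
(12.7, 0, 188.0, 45) [0.049, 0.006, 0.131] [-0.7, -0.3, 0.2]
```

View pics/s1.png

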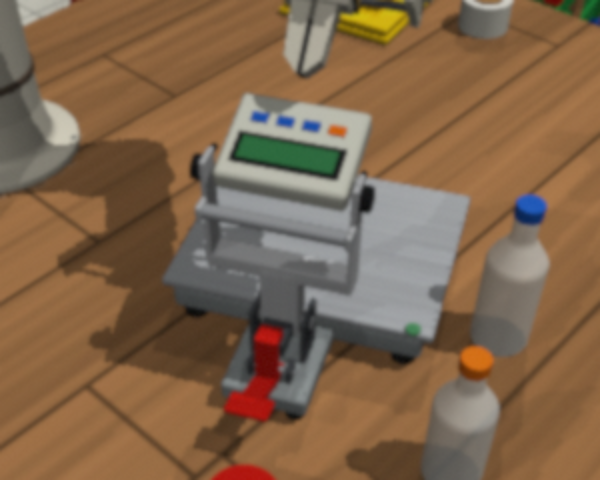

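The closed fingertips, at crop (305,70), hang just above the head's free edge. The yoke and bar can be seen from the rear. Next I push the head along its arc.

Emit:
step_arm(moves=[[[0.006,0.002,0.016],[0,0,0],0],[[0.012,0.004,0.03],[0,0,0],0],[[0.018,0.005,0.036],[0,0,0],0],[[0.026,0.005,0.039],[0,0,0],0],[[0.033,0.005,0.044],[0,0,0],0],[[0.04,0.005,0.049],[0,0,0],0],[[0.046,0.005,0.056],[0,0,0],0],[[0.051,0.005,0.064],[0,0,0],0],[[0.054,0.005,0.072],[0,0,0],0],[[0.057,0.005,0.081],[0,0,0],0]])

```text
time: 3.65
eef_pos: [0.5373, 0.023, 0.2182]
tcp_rot: [0.491, 0.784, -0.205, 0.32]
contact_force: [-0.1, 0.8, 2.7]
opening: 0.006
grasp_force: 1.2
```

Run:
```python
from h import *
plan([tip(t) for t in (.85,.6,.4,.2,.0)]+[tip(0,62,5)])
```

```text
t 3.65 now(scale mm) [ 55.8  -1.7 218.2] q [ 0.16  0.53 -0.93  2.01  1.16  1.43 -0.89] F [-0.1  0.8  2.7]
(54.2, 0, 217.8, 45) [-0.001, -0.002, 0.001] [-0.4, -0.4, 0.2]
(45.5, 0, 206.0, 45) [0.001, -0.002, 0.016] [-0.4, -0.4, 0.2]
(37.6, 0, 198.6, 45) [0.001, -0.002, 0.027] [-0.4, -0.4, 0.2]
(28.2, 0, 192.5, 45) [-0.002, -0.001, 0.038] [-0.4, -0.4, 0.2]
(17.7, 0, 188.0, 45) [-0.006, -0.001, 0.048] [-0.4, -0.4, 0.2]
(12.7, 0, 188.0, 45) [-0.009, -0.001, 0.052] [-0.4, -0.4, 0.2]
```

Contact force is as expected, so I continue the arc.

Emit:
step_arm(moves=[[[0.001,-0.001,0.008],[0,0,0],0],[[0.001,-0.001,0.016],[0,0,0],0],[[0.001,-0.001,0.022],[0,0,0],0],[[0.001,-0.001,0.027],[0,0,0],0],[[0,-0.001,0.033],[0,0,0],0],[[-0.002,-0.001,0.038],[0,0,0],0],[[-0.004,-0.001,0.043],[0,0,0],0],[[-0.006,-0.001,0.046],[0,0,0],0],[[-0.006,-0.001,0.048],[0,0,0],0]])

```text
time: 4.55
eef_pos: [0.5521, -0.0115, 0.1893]
tcp_rot: [0.491, 0.784, -0.205, 0.32]
contact_force: [-6.5, 11.1, 9.0]
opening: 0.003
grasp_force: 6.3
```

Run:
```python
from h import *
plan([tip(0),tip(0,62,3),tip(0,62,6)])
```

```text
t 4.55 now(scale mm) [ 18.4   0.  189.3] q [ 0.2   0.57 -0.89  2.04  1.24  1.38 -0.9 ] F [-6.5 11.1  9. ]
(17.7, 0, 188.0, 45) [0.0, 0.0, 0.001] [-0.4, -0.4, 0.2]
(14.7, 0, 188.0, 45) [-0.002, 0.0, 0.003] [-0.4, -0.4, 0.2]
(11.7, 0, 188.0, 45) [-0.004, 0.0, 0.006] [-0.4, -0.4, 0.2]
```

Emit:
step_arm(moves=[[[-0.002,0,0.003],[0,0,0],0],[[-0.002,0,0.003],[0,0,0],0],[[0.02,0,-0.02],[0,0,0],0],[[0.042,0,-0.042],[0,0,0],0],[[0.02,0,-0.08],[0,8,0],0],[[-0.02,0,-0.11],[0,16,0],0],[[-0.06,0,-0.14],[0,24,0],0],[[-0.09,0,-0.17],[0,32,0],0],[[-0.12,0,-0.205],[0,38,0],0],[[-0.12,0,-0.205],[0,45,0],0]])

```text
time: 5.55
eef_pos: [0.5306, 0.0412, 0.4263]
tcp_rot: [0.534, 0.846, 0.002, -0.002]
contact_force: [-0.4, 0.6, -1.1]
opening: 0.005
grasp_force: 0.0
```

Run:
```python
from h import *
plan([(0,0,420,0),(-107,0,400,0),(-107,0,140,0),(-107,0,75,0),(-107,0,33,0)])
p,w=cloud('scene'); save(cv2.resize(p[80:320,180:480],None,fx=2,fy=2),'pics/s2.png')
p,w=cloud('top'); 
for px in [(250,300),(262,290),(270,290),(280,275),(332,263),(376,220)]: 
    q=w[px[1],px[0]]; print(px,np.round(q,3),np.round(1e3*np.array([XS,YS,ZS])@(q-O)))
# anything of the scale above z .15
L=(w-O)@np.array([XS,YS,ZS]).T*1e3
m=(L[...,2]>150)&(L[...,2]<290)&(abs(L[...,1])<75)&(abs(L[...,0])<130)
print('X range', np.percentile(L[m][:,0],[1,5,50,95,99]), m.sum())
```

```text
t 5.55 now(scale mm) [ 75.1  -3.6 426.3] q [ 0.87  0.34 -1.28  1.54  0.32  1.51  0.03] F [-0.4  0.6 -1.1]
(0, 0, 420, 0) [-0.075, -0.003, 0.006] [0.1, -0.3, -0.3]
(-107, 0, 400, 0) [-0.182, -0.003, 0.025] [0.1, -0.3, -0.3]
(-107, 0, 140, 0) [-0.184, -0.003, 0.285] [0.1, -0.3, -0.3]
(-107, 0, 75, 0) [-0.184, -0.003, 0.35] [0.1, -0.3, -0.3]
(-107, 0, 33, 0) [-0.184, -0.003, 0.392] [0.1, -0.3, -0.3]
(250, 300) [0.538 0.025 0.056] [57. -3. 56.]
(262, 290) [0.557 0.005 0.04 ] [ 31. -12.  40.]
(270, 290) [ 0.54  -0.026  0.257] [ 10.  17. 257.]
(280, 275) [ 0.562 -0.04   0.259] [-12.   4. 259.]
(332, 263) [ 0.605 -0.126  0.071] [-107.    2.   71.]
(376, 220) [ 0.684 -0.207  0.083] [-215.  -34.   83.]
X range [-28.44396605 -26.64977865  -6.21370413  10.94936526  16.82453837] 2689
```

View pics/s2.png

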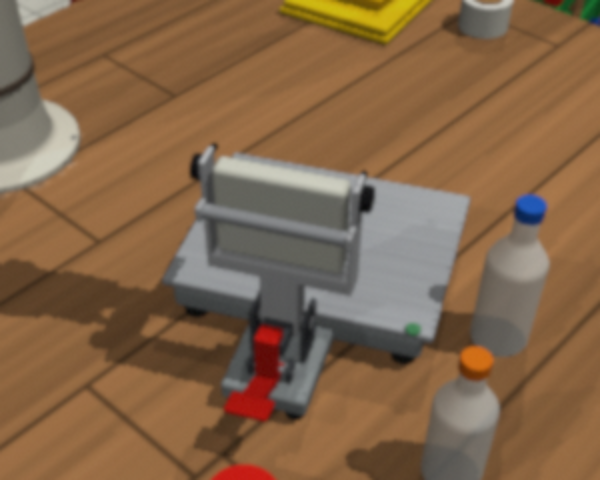

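The head now sits flush between the yoke's arms, with its back face against the bar at crop y≈215. The paddle, at crop (250,405), is still up. Now the paddle.

Emit:
step_arm(moves=[[[-0.05,-0.003,0.0],[0,0,0],0],[[-0.1,-0.003,0.0],[0,0,0],0],[[-0.15,-0.003,0.01],[0,0,0],0],[[-0.184,-0.003,0.04],[0,0,0],0],[[-0.184,-0.003,0.09],[0,0,0],0],[[-0.184,-0.003,0.14],[0,0,0],0],[[-0.184,-0.003,0.19],[0,0,0],0],[[-0.184,-0.003,0.24],[0,0,0],0],[[-0.184,-0.003,0.29],[0,0,0],0],[[-0.184,-0.003,0.32],[0,0,0],0]])

```text
time: 6.65
eef_pos: [0.5975, -0.124, 0.0925]
tcp_rot: [0.531, 0.847, -0.005, -0.007]
contact_force: [0.2, -0.3, -0.5]
opening: 0.008
grasp_force: 0.0
```

Run:
```python
from h import *
plan([(-107,0,75,0),(-107,0,50,0),(-107,0,36,0)])
p,w=cloud('top')
L=(w-O)@np.array([XS,YS,ZS]).T*1e3
m=(L[...,2]>130)&(L[...,2]<290)&(abs(L[...,1])<55)&(L[...,0]>11)&(L[...,0]<60)
print(m.sum(), np.round(L[m][np.argsort(L[m][:,2])][::max(1,m.sum()//12)]))
```

```text
t 6.65 now(scale mm) [-102.7    8.1   92.5] q [ 0.83  0.79 -0.96  1.73  0.73  1.05  0.05] F [ 0.2 -0.3 -0.5]
(-107, 0, 75, 0) [-0.004, 0.008, 0.017] [-0.9, -0.4, 0.0]
(-107, 0, 50, 0) [-0.005, 0.009, 0.042] [-0.9, -0.4, 0.0]
(-107, 0, 36, 0) [-0.005, 0.009, 0.056] [-0.9, -0.4, 0.0]
58 [[ 13.  32. 238.]
 [ 12.  39. 239.]
 [ 13. -42. 239.]
 [ 13.  29. 239.]
 [ 12.  36. 240.]
 [ 12.  15. 241.]
 [ 12.  -7. 241.]
 [ 12.   0. 243.]
 [ 13. -16. 243.]
 [ 12. -43. 244.]
 [ 12.  25. 244.]
 [ 12. -17. 245.]
 [ 12. -36. 245.]
 [ 12. -32. 246.]
 [ 11. -45. 256.]]
```

Emit:
step_arm(moves=[[[-0.006,0.007,0.01],[0,0,0],0],[[-0.006,0.007,0.02],[0,0,0],0],[[-0.006,0.007,0.026],[0,0,0],0],[[-0.006,0.007,0.032],[0,0,0],0],[[-0.006,0.007,0.038],[0,0,0],0],[[-0.006,0.007,0.044],[0,0,0],0],[[-0.005,0.007,0.049],[0,0,0],0],[[-0.005,0.007,0.053],[0,0,0],0],[[-0.005,0.007,0.055],[0,0,0],0]])

```text
time: 7.6
eef_pos: [0.6108, -0.1268, 0.043]
tcp_rot: [0.533, 0.846, -0.002, -0.004]
contact_force: [1.5, -2.9, 3.6]
opening: 0.004
grasp_force: 1.9
```

Run:
```python
from h import *
plan([(-107,0,36,0)])
```

```text
t 7.6 now(scale mm) [-111.    -2.6   43. ] q [ 0.79  0.86 -0.91  1.72  0.8   0.98  0.02] F [ 1.5 -2.9  3.6]
(-107, 0, 36, 0) [0.004, -0.003, 0.007] [-0.4, -0.3, -0.2]
```

Emit:
step_arm(moves=[[[0.003,0,0.003],[0,0,0],0],[[0.003,0,0.006],[0,0,0],0],[[0.003,0,0.009],[0,0,0],0],[[0.003,0,0.009],[0,0,0],0]])

```text
time: 8.0
eef_pos: [0.6099, -0.1248, 0.0352]
tcp_rot: [0.533, 0.846, -0.002, -0.003]
contact_force: [-0.2, -3.6, 9.4]
opening: 0.003
grasp_force: 6.4
```

Emit:
step_arm(moves=[[[0,0,0.003],[0,0,0],0],[[0,0,0.003],[0,0,0],0],[[0,0,-0.03],[0,0,0],0],[[0,0,-0.07],[0,0,0],0],[[0,0,-0.11],[0,0,0],0],[[0,0,-0.15],[0,0,0],0],[[0,0,-0.18],[0,0,0],0],[[0,0,-0.18],[0,0,0],0]])

```text
time: 8.8
eef_pos: [0.6123, -0.1223, 0.218]
tcp_rot: [0.532, 0.847, -0.0, -0.002]
contact_force: [0.4, -0.3, 0.1]
opening: 0.004
grasp_force: 0.0
```

```bash
cat >> h.py <<'E'
def bar(ph): return np.array([140*np.sin(ph)-22*np.cos(ph), 80+140*np.cos(ph)+22*np.sin(ph)])
E
python3 - <<'E'
from h import *
p,w=cloud('scene'); save(cv2.resize(p[80:320,180:480],None,fx=2,fy=2),'pics/s3.png')
T=[(-60,0,212,0)]
for ph in np.arange(0,.9,.1):
    b=bar(ph); T.append((float(round(b[0]-16.5,1)),0,float(round(min(212,b[1]-5),1)),0))
plan(T)
E
```

```text
t 8.85 now(scale mm) [-107.5   -4.5  215.5] q [ 0.87  0.67 -1.06  1.61  0.61  1.24  0.14] F [-0.   0.3  0.3]
(-60, 0, 212, 0) [0.047, -0.005, 0.004] [-0.3, -0.3, -0.1]
(-38.5, 0, 212.0, 0) [0.069, -0.005, 0.004] [-0.3, -0.3, -0.1]
(-24.4, 0, 212.0, 0) [0.083, -0.005, 0.004] [-0.3, -0.3, -0.1]
(-10.2, 0, 212.0, 0) [0.097, -0.005, 0.004] [-0.3, -0.3, -0.1]
(3.9, 0, 212.0, 0) [0.111, -0.005, 0.004] [-0.3, -0.3, -0.1]
(17.8, 0, 212.0, 0) [0.125, -0.005, 0.004] [-0.3, -0.3, -0.1]
(31.3, 0, 208.4, 0) [0.139, -0.005, 0.008] [-0.3, -0.3, -0.1]
(44.4, 0, 203.0, 0) [0.152, -0.005, 0.013] [-0.3, -0.3, -0.1]
(56.9, 0, 196.3, 0) [0.164, -0.005, 0.02] [-0.3, -0.3, -0.1]
(68.6, 0, 188.3, 0) [0.176, -0.005, 0.028] [-0.3, -0.3, -0.1]
```

View pics/s3.png

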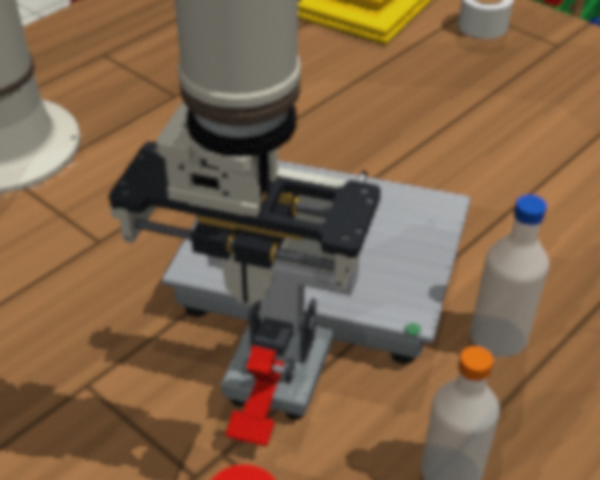

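The paddle is down at crop (250,428) and the pawl's nose is tilted back. The gripper hangs behind the column. Next I push the bar forward at about 0.6 rad/s.

Emit:
step_arm(moves=[[[0.03,-0.004,0.002],[0,0,0],0],[[0.055,-0.004,0.003],[0,0,0],0],[[0.065,-0.004,0.003],[0,0,0],0],[[0.072,-0.004,0.003],[0,0,0],0],[[0.08,-0.004,0.003],[0,0,0],0],[[0.088,-0.004,0.003],[0,0,0],0],[[0.096,-0.004,0.003],[0,0,0],0],[[0.104,-0.004,0.003],[0,0,0],0]])

```text
time: 9.65
eef_pos: [0.5633, -0.0364, 0.2117]
tcp_rot: [0.535, 0.845, -0.003, -0.003]
contact_force: [-0.1, -7.0, 3.7]
opening: 0.008
grasp_force: 3.3
```

Run:
```python
from h import *
T=[]
for ph in np.arange(.2,.95,.1):
    b=bar(ph); T.append((float(round(b[0]-16.5,1)),0,float(round(min(212,b[1]-5),1)),0))
plan(T)
```

```text
t 9.65 now(scale mm) [ -9.    0.8 211.7] q [ 0.83  0.58 -1.11  1.76  0.57  1.17 -0.01] F [-0.1 -7.   3.7]
(-10.2, 0, 212.0, 0) [-0.001, 0.001, -0.0] [-0.5, -0.1, -0.4]
(3.9, 0, 212.0, 0) [0.013, 0.001, -0.0] [-0.5, -0.1, -0.4]
(17.8, 0, 212.0, 0) [0.027, 0.001, -0.0] [-0.5, -0.1, -0.4]
(31.3, 0, 208.4, 0) [0.04, 0.0, 0.003] [-0.5, -0.1, -0.4]
(44.4, 0, 203.0, 0) [0.053, 0.0, 0.009] [-0.5, -0.1, -0.4]
(56.9, 0, 196.3, 0) [0.066, 0.0, 0.015] [-0.5, -0.1, -0.4]
(68.6, 0, 188.3, 0) [0.078, 0.0, 0.024] [-0.5, -0.1, -0.4]
(79.5, 0, 179.3, 0) [0.088, 0.0, 0.033] [-0.5, -0.1, -0.4]
```

Emit:
step_arm(moves=[[[0.007,0.001,0],[0,0,0],0],[[0.014,0.001,0],[0,0,0],0],[[0.021,0.001,0],[0,0,0],0],[[0.028,0.001,0.001],[0,0,0],0],[[0.034,0.001,0.002],[0,0,0],0],[[0.04,0.001,0.004],[0,0,0],0],[[0.047,0.001,0.006],[0,0,0],0],[[0.053,0.001,0.009],[0,0,0],0],[[0.06,0.001,0.012],[0,0,0],0],[[0.066,0.001,0.015],[0,0,0],0]])

```text
time: 10.65
eef_pos: [0.5346, 0.0236, 0.1956]
tcp_rot: [0.534, 0.845, -0.004, -0.004]
contact_force: [2.3, -7.3, -4.2]
opening: 0.004
grasp_force: 3.7
```

Run:
```python
from h import *
p,w=cloud('scene'); save(cv2.resize(p[80:320,180:480],None,fx=2,fy=2),'pics/s4.png')
T=[]
for ph in np.arange(.6,1.0,.1):
    b=bar(ph); T.append((float(round(b[0]-16.5,1)),0,float(round(min(212,b[1]-5),1)),0))
plan(T)
```

```text
t 10.7 now(scale mm) [ 58.9   0.5 195.3] q [ 0.76  0.55 -1.13  1.85  0.55  1.11 -0.13] F [ 1.8 -6.3 -4.3]
(44.4, 0, 203.0, 0) [-0.014, 0.001, -0.008] [-0.6, -0.2, -0.3]
(56.9, 0, 196.3, 0) [-0.002, 0.001, -0.001] [-0.6, -0.2, -0.3]
(68.6, 0, 188.3, 0) [0.01, 0.001, 0.007] [-0.6, -0.2, -0.3]
(79.5, 0, 179.3, 0) [0.021, 0.001, 0.016] [-0.6, -0.2, -0.3]
```

View pics/s4.png

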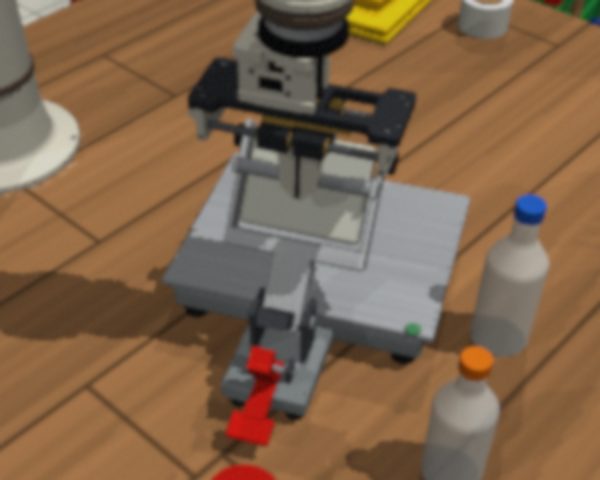

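The column is at about 0.7 rad with the fingertips behind the bar at crop (300,190), and the head is still flush. I move the tip on top of the bar to press down.

Run:
```python
from h import *
T=[(45,0,212,0),(50,0,228,0),(76,0,228,0)]
for ph in (.72,.85,1.0,1.15,1.3,1.4,1.5,1.571):
    b=bar(ph); T.append((float(round(b[0],1)),0,float(round(b[1]+7,1)),0))
plan(T)
```

```text
t 10.7 now(scale mm) [ 58.9   0.5 195.3] q [ 0.76  0.55 -1.13  1.85  0.55  1.11 -0.13] F [ 1.8 -6.3 -4.3]
(45, 0, 212, 0) [-0.014, 0.0, -0.017] [-0.6, -0.2, -0.3]
(50, 0, 228, 0) [-0.009, 0.0, -0.033] [-0.6, -0.2, -0.3]
(76, 0, 228, 0) [0.017, 0.0, -0.033] [-0.6, -0.2, -0.3]
(75.8, 0, 206.8, 0) [0.017, 0.0, -0.011] [-0.6, -0.2, -0.3]
(90.7, 0, 195.9, 0) [0.032, 0.0, -0.001] [-0.6, -0.2, -0.3]
(105.9, 0, 181.2, 0) [0.047, 0.0, 0.014] [-0.6, -0.2, -0.3]
(118.8, 0, 164.3, 0) [0.06, 0.0, 0.031] [-0.6, -0.2, -0.3]
(129.0, 0, 145.6, 0) [0.07, 0.001, 0.05] [-0.6, -0.2, -0.3]
(134.2, 0, 132.5, 0) [0.075, 0.001, 0.063] [-0.6, -0.2, -0.3]
(138.1, 0, 118.8, 0) [0.079, 0.001, 0.077] [-0.6, -0.2, -0.3]
(140.0, 0, 109.0, 0) [0.081, 0.001, 0.087] [-0.6, -0.2, -0.3]
```

Emit:
step_arm(moves=[[[-0.014,0,-0.01],[0,0,0],0],[[-0.014,0,-0.025],[0,0,0],0],[[-0.009,0,-0.036],[0,0,0],0],[[0.005,0,-0.036],[0,0,0],0],[[0.017,0,-0.033],[0,0,0],0],[[0.019,0,-0.022],[0,0,0],0],[[0.022,0,-0.011],[0,0,0],0],[[0.027,0,-0.006],[0,0,0],0],[[0.032,0,-0.001],[0,0,0],0],[[0.037,0,0.004],[0,0,0],0]])

```text
time: 11.7
eef_pos: [0.5165, 0.0647, 0.1935]
tcp_rot: [0.532, 0.847, -0.001, -0.006]
contact_force: [-9.3, 6.5, 17.7]
opening: 0.006
grasp_force: 8.8
```

Run:
```python
from h import *
T=[]
for ph in (.9,1.0,1.15,1.3,1.4,1.5,1.571):
    b=bar(ph); T.append((float(round(b[0],1)),0,float(round(b[1]+7,1)),0))
plan(T)
```

```text
t 11.7 now(scale mm) [102.4  -1.  193.5] q [ 0.71  0.53 -1.14  1.88  0.54  1.09 -0.19] F [-9.3  6.5 17.7]
(96.0, 0, 191.3, 0) [-0.006, -0.001, 0.002] [-0.5, -0.5, -0.1]
(105.9, 0, 181.2, 0) [0.003, -0.001, 0.012] [-0.5, -0.5, -0.1]
(118.8, 0, 164.3, 0) [0.016, -0.001, 0.029] [-0.5, -0.5, -0.1]
(129.0, 0, 145.6, 0) [0.026, -0.001, 0.048] [-0.5, -0.5, -0.1]
(134.2, 0, 132.5, 0) [0.031, -0.001, 0.061] [-0.5, -0.5, -0.1]
(138.1, 0, 118.8, 0) [0.035, -0.0, 0.075] [-0.5, -0.5, -0.1]
(140.0, 0, 109.0, 0) [0.037, -0.0, 0.085] [-0.5, -0.5, -0.1]
```

Emit:
step_arm(moves=[[[0,0,-0.01],[0,0,0],0],[[-0.008,0,-0.014],[0,0,0],0],[[-0.012,0,-0.012],[0,0,0],0],[[-0.012,0,-0.006],[0,0,0],0],[[-0.01,0,0],[0,0,0],0]])

```text
time: 12.2
eef_pos: [0.5228, 0.051, 0.1923]
tcp_rot: [0.534, 0.846, -0.002, -0.004]
contact_force: [-2.2, 1.0, 10.0]
opening: 0.008
grasp_force: 5.1
```

Run:
```python
from h import *
p,w=cloud('scene'); save(cv2.resize(p[100:280,230:430],None,fx=3,fy=3),'pics/s5.png')
T=[]
for ph in (.9,1.0,1.15,1.3,1.4,1.5,1.571):
    b=bar(ph); T.append((float(round(b[0],1)),0,float(round(b[1]+7,1)),0))
plan(T)
```

```text
t 12.25 now(scale mm) [ 88.7  -0.7 191.8] q [ 0.72  0.54 -1.13  1.88  0.55  1.09 -0.18] F [ 0.6 -0.3  0.8]
(96.0, 0, 191.3, 0) [0.007, -0.001, 0.001] [-0.5, -0.4, -0.2]
(105.9, 0, 181.2, 0) [0.017, -0.001, 0.011] [-0.5, -0.4, -0.2]
(118.8, 0, 164.3, 0) [0.03, -0.001, 0.028] [-0.5, -0.4, -0.2]
(129.0, 0, 145.6, 0) [0.04, -0.0, 0.046] [-0.5, -0.4, -0.2]
(134.2, 0, 132.5, 0) [0.045, -0.0, 0.06] [-0.5, -0.4, -0.2]
(138.1, 0, 118.8, 0) [0.049, -0.0, 0.073] [-0.5, -0.4, -0.2]
(140.0, 0, 109.0, 0) [0.051, -0.0, 0.083] [-0.5, -0.4, -0.2]
```

View pics/s5.png

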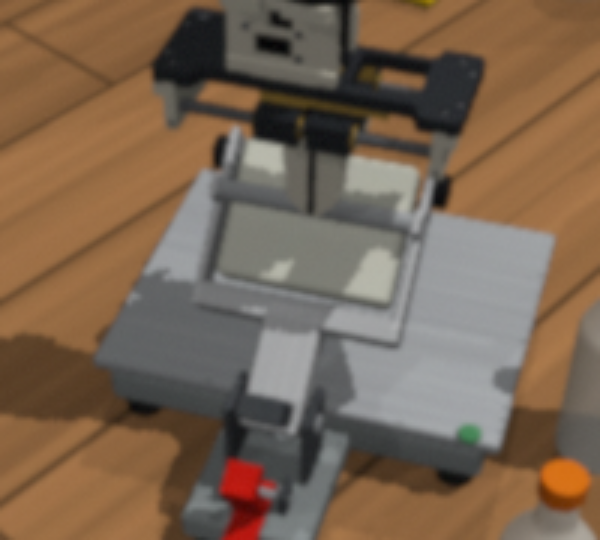

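Run:
```python
from h import *
p,w=cloud('scene')
L=(w-O)@np.array([XS,YS,ZS]).T*1e3
for name,(u0,u1,v0,v1) in dict(head=(308,355,174,192),stem=(318,330,212,230)).items():
    q=L[v0:v1,u0:u1].reshape(-1,3); q=q[~np.isnan(q[:,0])]
    a=np.polyfit(q[:,0],q[:,2],1); res=q[:,2]-np.polyval(a,q[:,0]); k=abs(res)<4; a=np.polyfit(q[k,0],q[k,2],1)
    print(name,'phi',np.pi/2-np.arctan(a[0]),'perp off',(np.polyval(a,0)-80)*np.cos(np.arctan(a[0])),k.mean())
for u,v in [(305,162),(312,165),(360,173),(350,171)]: print(u,v,np.round(L[v,u]))
print(telemetry.get_state()['contact_force'])
```

```text
head phi 0.9103925834257476 perp off 14.396868494874926 0.9536817102137767
stem phi 0.9159671670969141 perp off 13.564644699972792 0.9674418604651163
305 162 [ 94.  63. 188.]
312 165 [ 91.  47. 187.]
360 173 [ 91. -52. 190.]
350 171 [ 91. -32. 190.]
[-0.09293473  0.00323171  0.34409575]
```

Emit:
step_arm(moves=[[[0.007,0,-0.002],[0,0,0],0],[[0.01,0,0.003],[0,0,0],0],[[0.013,0,0.009],[0,0,0],0],[[0.017,0,0.015],[0,0,0],0],[[0.021,0,0.021],[0,0,0],0],[[0.025,0,0.027],[0,0,0],0],[[0.029,0,0.033],[0,0,0],0],[[0.032,0,0.039],[0,0,0],0],[[0.035,0,0.045],[0,0,0],0],[[0.038,0,0.051],[0,0,0],0]])

```text
time: 13.3
eef_pos: [0.5058, 0.0894, 0.1431]
tcp_rot: [0.532, 0.847, -0.0, -0.004]
contact_force: [-0.6, 2.9, 5.6]
opening: 0.007
grasp_force: 2.6
```

Run:
```python
from h import *
T=[]
for ph in (1.2,1.3,1.4,1.5,1.571):
    b=bar(ph); T.append((float(round(b[0],1)),0,float(round(b[1]+7,1)),0))
plan(T)
```

```text
t 13.3 now(scale mm) [129.3  -2.3 143.1] q [ 0.62  0.58 -1.08  1.95  0.61  1.   -0.3 ] F [-0.6  2.9  5.6]
(122.5, 0, 158.2, 0) [-0.007, -0.002, -0.015] [-0.3, -0.4, -0.1]
(129.0, 0, 145.6, 0) [-0.0, -0.002, -0.003] [-0.3, -0.4, -0.1]
(134.2, 0, 132.5, 0) [0.005, -0.002, 0.011] [-0.3, -0.4, -0.1]
(138.1, 0, 118.8, 0) [0.009, -0.002, 0.024] [-0.3, -0.4, -0.1]
(140.0, 0, 109.0, 0) [0.01, -0.002, 0.034] [-0.3, -0.4, -0.1]
```

Emit:
step_arm(moves=[[[0.001,0,0.006],[0,0,0],0],[[0.003,0,0.012],[0,0,0],0],[[0.005,0,0.018],[0,0,0],0],[[0.007,0,0.024],[0,0,0],0],[[0.008,0,0.029],[0,0,0],0],[[0.009,0,0.033],[0,0,0],0],[[0.009,0,0.037],[0,0,0],0],[[0.009,0,0.039],[0,0,0],0],[[0.009,0,0.039],[0,0,0],0]])

```text
time: 14.2
eef_pos: [0.5021, 0.0947, 0.1075]
tcp_rot: [0.533, 0.846, -0.003, -0.003]
contact_force: [-14.8, -4.7, 48.9]
opening: 0.002
grasp_force: 24.5
```

Emit:
step_arm(moves=[[[0,0,-0.01],[0,0,0],0],[[0,0,-0.05],[0,0,0],0],[[0,0,-0.1],[0,0,0],0],[[0,0,-0.15],[0,0,0],0],[[0,0,-0.2],[0,0,0],0],[[0,0,-0.25],[0,0,0],0],[[0,0,-0.25],[0,0,0],0],[[0,0,-0.25],[0,0,0],0]])

```text
time: 15.0
eef_pos: [0.5041, 0.093, 0.3538]
tcp_rot: [0.534, 0.846, -0.002, -0.003]
contact_force: [-1.2, 0.1, -1.0]
opening: 0.009
grasp_force: 0.0
```

Run:
```python
from h import *
p,w=cloud('scene'); save(p,'pics/s6.png')
L=(w-O)@np.array([XS,YS,ZS]).T*1e3
m=(L[...,2]>72)&(L[...,2]<125)
def fit(n,sel):
    q=L[m&sel]; a=np.polyfit(q[:,0],q[:,2],1); res=q[:,2]-np.polyval(a,q[:,0]); k=abs(res)<3; a=np.polyfit(q[k,0],q[k,2],1)
    print(n,len(q),'slope',a[0],'z at 120',np.polyval(a,120))
X,Y=L[...,0],L[...,1]
fit('head',(abs(Y)<50)&(X>90)&(X<128)); fit('head far',(abs(Y)<50)&(X>152)&(X<178)); fit('stem',(abs(Y)<12)&(X>15)&(X<58))
```

```text
head 546 slope 0.002695415457772729 z at 120 94.12740828667252
head far 193 slope -0.055052579846724944 z at 120 96.9353101323364
stem 77 slope -0.023673011452703126 z at 120 92.31739981754605
```

View pics/s6.png

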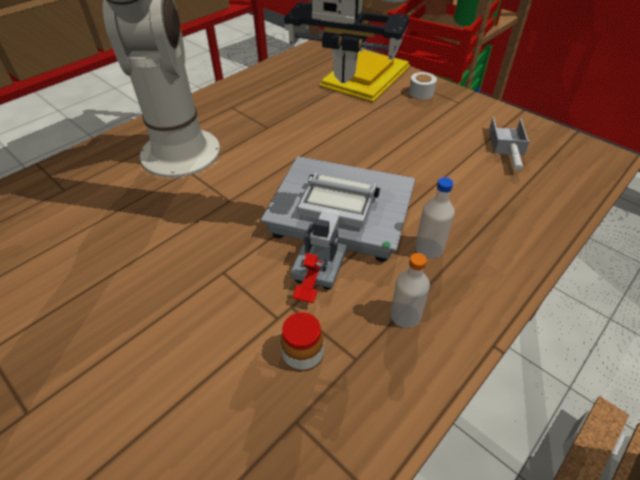

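The column lies flat over the platter at (340,195) with the head flush. The bottles and jar are where they started, and the arm is clear.

```bash
python3 -c "
from h import *
print(workorder.job_done())"
```

```text
the job is handed in; nothing more can be done
None
```

The job is handed in with no verdict returned: the head was folded flush, the pawl pressed clear and the column eased flat over the platter at about 15 s, and in the last picture the bottles and jar stood where they started with the arm clear.

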